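# Stack the mixing dishes and half-close the keeper

## Task

Put away the mixing dishes: set the two loose porcelain dishes down gently, without dropping them, on the one already in the keeper, so that the three make one straight, centred pile, and take your hand off them. Then lower the cover over the pile with its pins through the notches of the base until its rim is fully down, and turn it clockwise (seen from above) to about half way to the lock click and no further, because the click seals it airtight and I want to check the gasket first. Finish holding it there: keep the cover gripped by its bar, ready to lock, and leave the paint tin, the water pot and the roll of tape where they are.

Things in the scene. Friction and masses are not known exactly. Their poses are not given: they have to be found in the camera images.
- base: Base of a round dish keeper: grey plastic on a black rubber suction foot 110 mm across, stuck to the table (fixed; place and yaw vary). Floor ledge at z = 8 mm; on it a neck 68 mm across with a flange 78 mm across at z = 18.5 to 23.5 mm. The flange has two notches, at the ends of the base's x axis (+x and -x). Origin at the centre of the underside, on the table, z up.
- seat (a point): Centre of the base's flat dish seat, 23.5 mm above the base origin, inside a lip 2 mm high and 62 mm across inside. The bottom dish stands on it. The undersides of the three piled dishes come 0, 12 and 24 mm above it.
- notch (a point): Centre of the +x notch at the flange's top edge, 36.5 mm from the base axis, 23.5 mm above the base origin; the other lies across the axis, at -x. Each is about 13 mm wide and open downward to the floor ledge. A groove under the flange leads clockwise (from above) from each notch; a solid stop bars the other way.
- nub (a point): The sprung click nub in the groove below the flange, 62 degrees clockwise (from above) of the +x notch, 35 mm from the axis; another lies across the axis. The cover's pins meet it after about 51 degrees of turn and have clicked past it at about 70 degrees (end stop at 74), so half way is about 35 degrees. Before the nub the cover turns freely.
- cover: Cover of the keeper, standing upright on the table: aluminium cap open below, 88 mm across (82 inside), 57 mm tall (54 inside), with a bar grip on top; 0.13 to 0.21 kg. Fully down on the base, its rim stands on the floor ledge, origin 8 mm above the base origin, with 2 mm of play up and to the sides; if the pins miss the notches it stands about 16 mm too high. Origin at the rim's centre, z up.
- bar (a point): Centre of the cover's black bar grip, 70 mm above the cover origin. The bar is 58 mm long along the cover's x axis, 12 mm thick along its y and stands from 57 to 83 mm above the rim.
- pin (a point): Inner end of one of the cover's two round steel pins, 7 mm thick, 5 mm above the rim, pointing inward at +x and -x (under the bar's two ends), ends 35.5 mm from the axis. The cover goes on with the bar in line with the notches; either pin fits either notch (a half turn makes no difference).
- dish_low: A shallow round white porcelain mixing dish, 58 mm across, 12 mm tall, flat underneath, with a dished well on top; about 50 g; origin at the centre of its underside, z up. It already stands on the seat of the keeper's base, centred.
- dish_a: A shallow round white porcelain mixing dish, 58 mm across, 12 mm tall, flat underneath, with a dished well on top; about 50 g; origin at the centre of its underside, z up. Loose on the table. It may go on the pile before or after dish_b, flat on the rim of the dish below. The cover's pins pass with 6 mm to spare beside a centred pile.
- dish_b: A shallow round white porcelain mixing dish, 58 mm across, 12 mm tall, flat underneath, with a dished well on top; about 50 g; origin at the centre of its underside, z up. Loose on the table, like dish_a. dish_a, dish_b and the cover share three places on the table, in any arrangement.
- paint_tin: Bystander: open tin of watercolour pans, dark blue, 118 x 208 x 20 mm (long side along its y), loose on the table beyond the work. Origin at the centre of its underside.
- water_pot: Bystander: clear glass water pot, 70 mm across, 80 mm tall, loose beyond the work. Origin at the centre of its underside.
- tape: Bystander: roll of masking tape, 90 mm across, 25 mm tall, lying flat, loose on the robot's side of the work. Origin at the centre of its underside.
There are look-alikes about, which are no part of the job. Leave any orange or turquoise look-alike of the dish_b alone. Leave any blue or yellow look-alike of the cover alone.

How it is judged:
On the way, in this order (a step that is already met when the one before it is completed fails the run):
1. both loose dishes lie flat on the bottom dish, all three centred on the keeper within 6 mm, and the fingers have let go of them (horizontal distance between each of dish_low, dish_a, dish_b and base below 0.006 m and z of dish_low in the frame of base between 0.02 and 0.027 m and angle between each of dish_low, dish_a, dish_b's own z axis and vertical below 0.06 rad and z of dish_a in the frame of base between 0.032 and 0.051 m and z of dish_b in the frame of base between 0.032 and 0.051 m and contact force between the fingers and dish_a below 0.05 N and contact force between the fingers and dish_b below 0.05 N and linear speed of each of dish_a, dish_b below 0.02 m/s), for 0.2 s.
2. the cover is fully down over the pile with its pins through the notches (not yet turned more than 15 degrees) (z of cover in the frame of base below 0.0115 m and horizontal distance between cover and base below 0.005 m and angle between cover's own z axis and vertical below 0.06 rad and angle between the x axis of cover and the x axis of base, either way round below 0.26 rad), for 0.1 s.
At the end, for the whole second after the job is handed in: The fingers grip the cover (over 2 N), still, fully down (origin under 11.5 mm above the base's, within 5 mm of its axis, level) and turned clockwise 23 to 47 degrees from the notches; inside, the three dishes lie flat in one pile, each within 6 mm of the keeper's axis (z of cover in the frame of base below 0.0115 m and horizontal distance between cover and base below 0.005 m and angle between each of cover, dish_low, dish_a, dish_b's own z axis and vertical below 0.06 rad and angle between the x axis of cover and the x axis of base, either way round between 0.4 and 0.82 rad and contact force between the fingers and cover above 2 N and angular speed of cover below 0.15 rad/s and horizontal distance between each of dish_low, dish_a, dish_b and base below 0.006 m and z of dish_low in the frame of base between 0.02 and 0.027 m and z of dish_a in the frame of base between 0.032 and 0.051 m and z of dish_b in the frame of base between 0.032 and 0.051 m); the arm keeps its last pose, push and grip.
It fails at once if the cover is turned on into the lock click (past 57 degrees) (z of cover in the frame of base below 0.0115 m and horizontal distance between cover and base below 0.005 m and angle between cover's own z axis and vertical below 0.06 rad and angle between the x axis of cover and the x axis of base, either way round above 1 rad).
It fails at once if a dish is dropped on the pile (falls free at over 0.5 m/s, about 13 mm) ((horizontal distance between dish_a and base below 0.06 m and contact force between the fingers and dish_a below 0.05 N and linear speed of dish_a above 0.5 m/s) or (horizontal distance between dish_b and base below 0.06 m and contact force between the fingers and dish_b below 0.05 N and linear speed of dish_b above 0.5 m/s)).
It fails at once if the paint tin, the water pot or the tape is moved more than 15 mm (distance of any of paint_tin, water_pot, tape from where it was at the start of the episode above 0.015 m).
It also fails if it takes over 62 s, if anything falls off the work surface, if the arm or the gripper's body presses on something with over 40 N, if the wrist force passes 120 N, or if a joint passes its speed limit or range.

## Robot

A 7-joint arm with a two-finger parallel gripper is mounted at the origin on the work surface. World frame = base frame: x ahead of the robot, y to its left, z up, the work surface at z = 0. Lengths are in m, angles in rad, forces in N, time in s.
With the tool pointing down it reaches from about 0.4 to 0.85 m from the base axis. Payload 10.4 kg.
Tool frame: the origin (TCP) lies at the very end of the fingers, on their centre line; the grasp point (between the pads) lies 19 mm behind it; z points along the fingers, y is the line along which they close (so a half turn about z gives the same grasp; the last joint's range is limited). The gripper opens to 85 mm and grips with 20 to 120 N. Pads are 22 mm wide; open, the fingers measure 114 mm over their backs; the gripper's body (76 mm by 85 mm) begins 54 mm behind the grasp point. The pads swing forward as they close: fully open they stand 13 mm farther back than shut.
Start: joints at [1.197, 0.332, -0.065, 1.46, 0.022, 1.35, -0.088], TCP at [0.215, -0.587, 0.198] pointing down, gripper open.
Joint ranges: [-2.6, 2.6], [-0.5, 2.12], [-1.47, 1.34], [0.16, 2.42], [-1.27, 4.41], [0.06, 2.06], [-2.6, 2.6]. Speed limits (rad/s): [2.22, 2.22, 2.79, 2.79, 3.14, 3.14, 3.14].

## Interface

Orientations are given as a unit quaternion [x, y, z, w].
In Python, from workcell import manip, optics gives the robot as it stands.
- The arm moves only by the tool jog_arm, never from a script. Its arguments are lists of equal length, an entry for each row: "dr": the turn, a rotation vector about the tool's x, y, z normalised to -1 to 1, where 1 is 4 degrees, a list of three; "translation": the shift along the tool's x, y, z normalised to -1 to 1, where 1 is 0.025 m, a list of three; "jaw": the opening, from 0 (shut) to 1 (fully open). A call has 1 to 10 rows; each row shifts and turns the commanded pose from where the row before left it, along the tool's axes as they then stand; what a row does not reach is not made up. A row lasts 1/10 s, in which the tool goes at most 50 mm and 8.59 degrees, less where a joint would pass 70% of its speed; a pose out of reach is approached as far as the arm can. A call with a number of a shift or a turn outside -1 to 1 is refused whole. A call with a gripper value outside its range is refused whole. The fingers move at their own pace and stop on an object; "squeeze" is the grip in N (left out, the last holds). Time passes only in rows, so rows that do not move let the fingers close. It gives the time, the measured TCP pose, the force, the opening and the grip force at its end, in the units of the state.
- manip.get_obs(): the state, without advancing time (a new reading comes with each control period).
- optics.camera(name): name is "side" or "top" or "wrist"; returns a dict with "color" (400x640x3 uint8, red, green, blue), "mtx" (3x3 intrinsics, pixels), "k1" (the pictures are not rectified: a ray, as slopes to the right and down, at radius r is drawn at 1 + k1 r^2 times it, then the intrinsics apply), "R" (3x3) and "t" (3): a world point X has camera coordinates R X + t. Camera axes: x right, y down, z forward; pixel columns grow to the right and rows downward; lengths in m; the calibration is good to about 2 mm. A picture is of the moment at which its call begins. There is no depth.
- manip.hand_in(): hands the job in; it is judged then, once.
The state is a dict: "clock": time; "joint_pos": joint angles; "joint_velocities": joint speeds; "tau": joint torques, N m; "position": TCP position; "ee_rot": TCP orientation; "ft_force": force on the tool from outside, world axes, zero at the start; "torque": the same for the moment, N m; "grip_width": opening from 0.0 (shut) to 1.0 (fully open); "grasp_force": force on a finger pad.
Only numpy, scipy, OpenCV 4.12 (cv2) and the standard library are available. Lean on these libraries where they do the work, as an engineer would, in place of code of your own. Each camera call takes 0.05 s, during which the arm holds its last target. There are 200 camera calls.

## Working session

There is one attempt and no reset: what is moved stays moved. The work goes in short steps, Python scripts to look and compute and a tool call to move; the robot and the scene stay as the last step left them, time stands still between calls to the robot, and variables do not carry over. Pictures are saved under pics/ and viewed, at most 10 in all, crops included, and the job is handed in when it is done.

Besides the shell and the picture viewer there is one more tool, called after "Request:" by a JSON object that holds its "fn" and its "kwargs", one argument or row to a line. jog_arm: Moves the arm, as the interface text tells. Scaled input: -1 to 1 covers 0.025 m each way for a shift and 4 degrees each way for a turn. Its arguments: {"type":"object","properties":{"dr":{"type":"array","items":{"type":"array","items":{"type":"number"}}},"translation":{"type":"array","items":{"type":"array","items":{"type":"number"}}},"jaw":{"type":"array","items":{"type":"number"}},"squeeze":{"type":"number"}},"required":["dr","translation","jaw"]}

```bash
mkdir -p pics
cat > h.py <<'E'
import numpy as np, cv2
from workcell import manip, optics
from scipy.spatial.transform import Rotation as Rn
def ray(c,u,v):
    K=np.array(c["mtx"]);k=c["k1"]
    p=cv2.undistortPoints(np.array([[[u,v]]],float),K,np.array([k,0,0,0,0.]))[0,0]
    R=np.array(c["R"]);t=np.array(c["t"]).ravel()
    return -R.T@t, R.T@np.array([p[0],p[1],1])
def onz(c,u,v,z):
    o,d=ray(c,u,v); return o+d*(z-o[2])/d[2]
def proj(c,X):
    q=cv2.projectPoints(np.array(X,float).reshape(-1,1,3),cv2.Rodrigues(np.array(c["R"]))[0],np.array(c["t"],float),np.array(c["mtx"]),np.array([c["k1"],0,0,0,0.]))[0]
    return q.reshape(-1,2)
def save(c,n): cv2.imwrite(f"pics/{n}.png",c["color"][:,:,::-1])
E
python3 - <<'E'
from h import *
a=optics.camera("top");b=optics.camera("side")
im=np.vstack([a["color"],b["color"]])
save(a,"top0");save(b,"side0")
import pickle;pickle.dump((a,b),open("v0.pkl","wb"))
for c in(a,b):
  print(-np.array(c["R"]).T@np.array(c["t"]).ravel(),c["mtx"][0][0],c["k1"])
print(manip.get_obs())
E
```

```text
[ 0.44086592 -0.00139955  0.81575181] 366.82478918629397 6.598934185364867e-06
[ 0.20467333 -0.41728591  0.66629925] 391.735603317682 -0.050666030345201875
{'clock': 0.1, 'joint_pos': array([ 1.19737526,  0.33280613, -0.06472159,  1.46084234,  0.02157009,
        1.34990595, -0.08851792]), 'joint_velocities': array([-0.00179812, -0.00034544,  0.00026204, -0.0038302 ,  0.00057139,
       -0.00073348, -0.00095575]), 'tau': array([ 1.47686547e-03, -6.26743054e+01,  4.94115357e-02, -3.92429388e+01,
        1.64625730e-02,  6.88529253e-03,  1.01687439e-05]), 'position': array([ 0.2146824 , -0.58657305,  0.19750431]), 'ee_rot': array([ 9.84653488e-01,  1.74519645e-01, -1.20944693e-04, -6.22355313e-04]), 'ft_force': array([-0.13571635,  0.18960669,  0.1520494 ]), 'torque': array([ 0.03450657,  0.00529625, -0.05333174]), 'grasp_force': 0.0, 'grip_width': 1.0041563212903568}
```

View pics/top0.png

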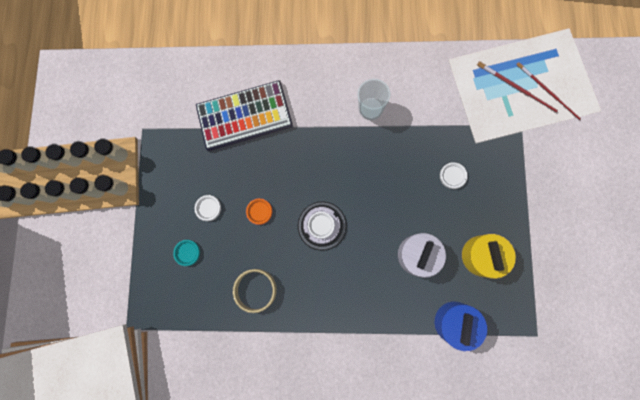

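View pics/side0.png

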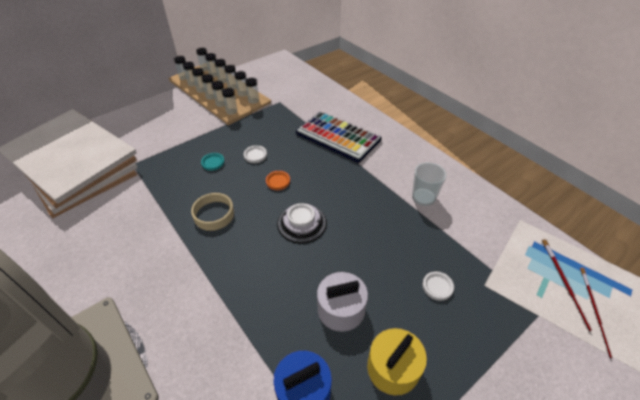

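The top view shows:
- **White dishes:** (207,208) and (453,175). The base, with its own white dish, is at (322,226).
- **Covers:** the aluminium one at (422,256).
- **Look-alikes to leave alone:** orange dish (259,211), turquoise dish (187,253), yellow cover (489,256), blue cover (461,326).

I choose the two white dishes and the grey cover, and will check them in a crop.

```bash
cat > m.py <<'E'
from h import *
import pickle
def blob(c,lo,hi,uv,r):
    h=cv2.cvtColor(c["color"],cv2.COLOR_RGB2HSV)
    m=cv2.inRange(h,lo,hi); w=np.zeros_like(m); cv2.circle(w,(int(uv[0]),int(uv[1])),r,255,-1); m&=w
    cs=cv2.findContours(m,0,1)[0]; return max(cs,key=cv2.contourArea)
if __name__=="__main__":
    a,b=pickle.load(open("v0.pkl","rb"))
    W=((0,0,150),(180,60,255))
    for n,c,pts in(("top",a,{"left":(207,208,20),"right":(453,175,20),"low":(322,226,13)}),("side",b,{"left":(255,154,18),"right":(438,286,24),"low":(302,215,14)})):
        for k,(u,v,r) in pts.items():
            q=blob(c,*W,(u,v),r); (x,y),(ma,mi),an=cv2.fitEllipse(q)
            print(n,k,np.round((x,y,ma,mi),1),onz(c,x,y,0.012 if k!="low" else 0.0355).round(4))
    q=blob(a,(0,0,110),(180,60,255),(422,256),32);hull=cv2.convexHull(q);(x,y),ax,an=cv2.fitEllipse(hull)
    print("cover top",x,y,ax,onz(a,x,y,.057).round(4))
    for c,uv,r in((a,(426,256),22),(b,(343,290),24)):
        q=blob(c,(0,0,0),(180,255,60),uv,r);(x,y),s,an=cv2.minAreaRect(q)
        bp=cv2.boxPoints(((x,y),s,an)); e=sorted([bp[1]-bp[0],bp[2]-bp[1]],key=np.linalg.norm)[1]
        p=onz(a if c is a else b,x,y,.083); d=onz(c,x+e[0]/2,y+e[1]/2,.083)-onz(c,x-e[0]/2,y-e[1]/2,.083)
        print("bar",x,y,s,p.round(4),np.degrees(np.arctan2(d[1],d[0])),np.linalg.norm(d))
    t1=cv2.resize(a["color"][190:262,286:358],(400,400),interpolation=2)
    t2=cv2.resize(b["color"][180:250,267:337],(400,400),interpolation=2)
    t3=cv2.resize(a["color"][150:290,390:530],(400,400),interpolation=2);t4=cv2.resize(a["color"][160:300,170:310],(400,400),interpolation=2)
    o=np.vstack([np.hstack([t1,t2]),np.hstack([t4,t3])]);cv2.imwrite("pics/crop1.png",cv2.resize(o,(600,600))[:,:,::-1])
E
python3 m.py
```

```text
top left [206.8 207.5  24.6  25.7] [0.548  0.2981 0.012 ]
top right [453.1 174.9  25.2  26.6] [ 0.6208 -0.25    0.012 ]
top low [322.  225.8  23.8  25.3] [0.5057 0.0375 0.0355]
side left [254.5 153.1  13.5  21.9] [0.5475 0.2973 0.012 ]
side right [438.  284.6  24.3  30.8] [ 0.6201 -0.2499  0.012 ]
side low [301.6 213.6  20.1  27.9] [0.51   0.0392 0.0355]
cover top 421.7631530761719 254.6810760498047 (44.35610580444336, 48.57365798950195) [ 0.4459 -0.1663  0.057 ]
bar 425.03448486328125 254.41378784179688 (6.313641548156738, 27.482912063598633) [ 0.4463 -0.167   0.083 ] -23.324892241744678 0.05393216201939759
bar 342.5 289.5 (10.343538284301758, 32.229862213134766) [ 0.4413 -0.1741  0.083 ] -23.685731720381767 0.05506083493450612
```

View pics/crop1.png

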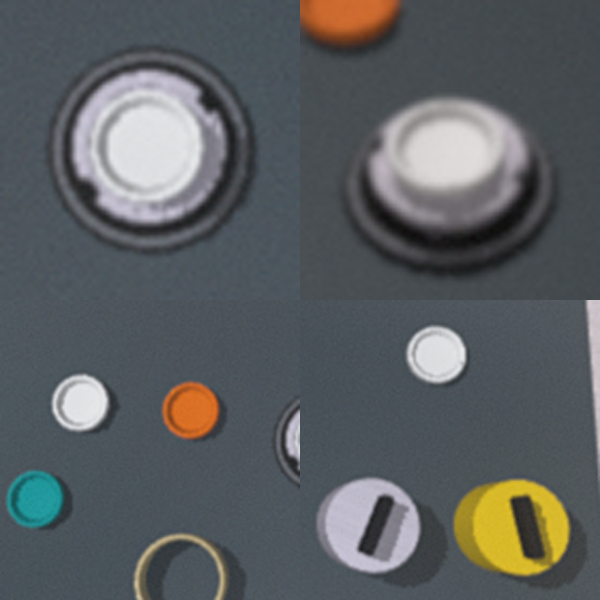

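The crop confirms both white dishes, the grey cover and the two notches at about (336,214) and (307,235). The rows use yaw 0, so tool x is world x, tool y is world -y and tool z is down.

Request:
{"fn": "jog_arm", "kwargs": {
  "dr": [
    [0,0,1],
    [0,0,1],
    [0,0,1],
    [0,0,1],
    [0,0,1],
    [0,0,0],
    [0,0,0],
    [0,0,0],
    [0,0,0],
    [0,0,0]
  ],
  "translation": [
    [0,0,0],
    [0,0,0],
    [0,0,0],
    [0,0,0],
    [0,0,0],
    [0.95,-0.79,0],
    [0.95,-0.79,0],
    [0.95,-0.79,0],
    [0.95,-0.79,0],
    [0.95,-0.79,0]
  ],
  "jaw": [1,1,1,1,1,1,1,1,1,1],
  "squeeze": 30
}}

```text
clock: 1.1
position: [0.3341, -0.4869, 0.1979]
ee_rot: [1.0, 0.001, -0.0, -0.0]
ft_force: [0.5, -0.1, 0.4]
grip_width: 0.996
grasp_force: 0.0
```

Request:
{"fn": "jog_arm", "kwargs": {
  "dr": [
    [0,0,0],
    [0,0,0],
    [0,0,0],
    [0,0,0],
    [0,0,0],
    [0,0,0],
    [0,0,0],
    [0,0,0],
    [0,0,0],
    [0,0,0]
  ],
  "translation": [
    [0.95,-0.79,0],
    [0.95,-0.79,0],
    [0.95,-0.79,0],
    [0.95,-0.79,0.4],
    [0.95,-0.79,0.4],
    [0.95,-0.79,0.4],
    [0.95,-0.79,0.4],
    [0.95,-0.79,0.4],
    [0.95,-0.79,0.4],
    [0.95,-0.79,0.4]
  ],
  "jaw": [1,1,1,1,1,1,1,1,1,1]
}}

```text
clock: 2.1
position: [0.5712, -0.2891, 0.1274]
ee_rot: [1.0, 0.001, -0.0, -0.0]
ft_force: [-0.3, -0.0, 0.3]
grip_width: 1.001
grasp_force: 0.0
```

```bash
cat > w.py <<'E'
import sys
from h import *
c=optics.camera("wrist");save(c,sys.argv[1])
o=manip.get_obs();print(o["position"].round(4),o["ft_force"].round(1),o["grip_width"])
print(-np.array(c["R"]).T@np.array(c["t"]).ravel(), np.array(c["R"]).round(2).tolist(),c["mtx"][0][0],c["k1"])
z=float(sys.argv[2])
h=cv2.cvtColor(c["color"],cv2.COLOR_RGB2HSV);m=cv2.inRange(h,(0,0,140),(180,60,255))
for q in cv2.findContours(m,0,1)[0]:
    if cv2.contourArea(q)>1500:
        (x,y),ax,an=cv2.fitEllipse(cv2.convexHull(q)); e=onz(c,x,y,z)
        print(np.round((x,y,*ax),1),e.round(4),"rel",(e-o["position"]).round(4), cv2.boundingRect(q))
E
python3 w.py w1 0.012
```

```text
[ 0.5744 -0.283   0.1254] [-0.2  6.7 -2.1] 0.9969162075124774
[ 0.64592928 -0.28882614  0.3031776 ] [[0.0, -1.0, -0.0], [-0.96, -0.0, 0.29], [-0.29, 0.0, -0.96]] 295.14089242814345 -0.051802959895971536
[ 15.1 242.5  57.   77.4] [0.5045 0.0561 0.012 ] rel [-0.0699  0.3392 -0.1134] (0, 209, 51, 66)
[274.1 135.9  59.2  61.1] [ 0.6215 -0.2501  0.012 ] rel [ 0.0471  0.0329 -0.1134] (244, 106, 61, 61)
[333.1  93.2 639.6 895.1] [ 0.6609 -0.3066  0.012 ] rel [ 0.0865 -0.0236 -0.1134] (0, 0, 640, 398)
```

View pics/w1.png

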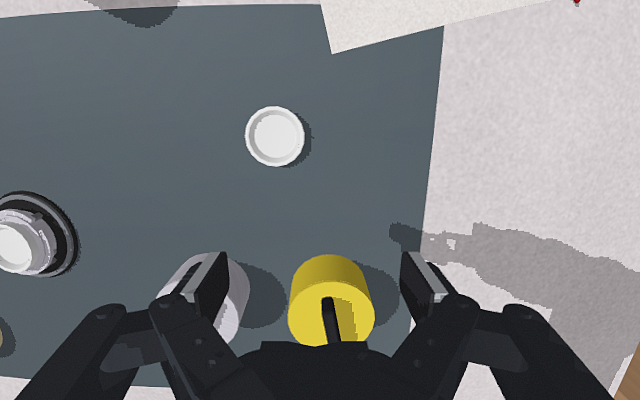

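The wrist view shows the white dish at (274,136), which gives (0.621,-0.250) and agrees with the other cameras.

Request:
{"fn": "jog_arm", "kwargs": {
  "dr": [
    [0,0,0],
    [0,0,0],
    [0,0,0],
    [0,0,0],
    [0,0,0],
    [0,0,0],
    [0,0,0]
  ],
  "translation": [
    [0.5,-0.4,0.78],
    [0.5,-0.4,0.78],
    [0.5,-0.4,0.78],
    [0.5,-0.4,0.78],
    [0,0,0],
    [0,0,0],
    [0,0,0]
  ],
  "jaw": [0.85,0.85,0.85,0.85,0.85,0.85,0.85]
}}

```text
clock: 2.85
position: [0.6202, -0.2516, 0.0511]
ee_rot: [1.0, 0.0, 0.0, 0.001]
ft_force: [-0.6, -0.8, 0.3]
grip_width: 0.847
grasp_force: 0.0
```

```bash
python3 w.py w2 0.012
```

```text
[ 0.6203 -0.2516  0.0514] [0.6 0.6 1.1] 0.8478295244839699
[ 0.69474905 -0.25108698  0.22698624] [[0.0, -1.0, 0.0], [-0.96, -0.0, 0.29], [-0.29, -0.0, -0.96]] 295.14089242814345 -0.051802959895971536
[312.2 208.2  72.5  74.9] [ 0.6224 -0.25    0.012 ] rel [ 0.0021  0.0016 -0.0394] (275, 172, 76, 73)
[403.9 145.5 449.7 846.4] [ 0.6703 -0.3166  0.012 ] rel [ 0.05   -0.065  -0.0394] (0, 0, 640, 400)
```

View pics/w2.png

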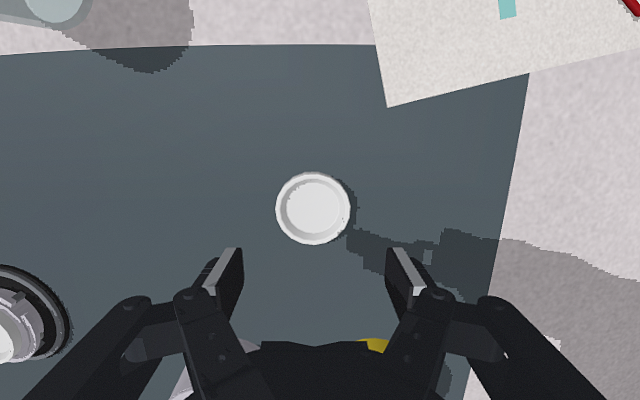

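The dish is centred between the pads to within 2 mm, at (312,208). I'll descend and grip.

Request:
{"fn": "jog_arm", "kwargs": {
  "dr": [
    [0,0,0],
    [0,0,0],
    [0,0,0],
    [0,0,0],
    [0,0,0],
    [0,0,0],
    [0,0,0],
    [0,0,0],
    [0,0,0]
  ],
  "translation": [
    [0.06,-0.06,0.6],
    [0,0,0.6],
    [0,0,0.5],
    [0,0,0.24],
    [0,0,0],
    [0,0,0],
    [0,0,0],
    [0,0,0],
    [0,0,0]
  ],
  "jaw": [0.82,0.82,0.82,0.82,0.82,0.6,0.5,0.5,0.5],
  "squeeze": 25
}}

```text
clock: 3.8
position: [0.6222, -0.2486, 0.0022]
ee_rot: [1.0, 0.001, 0.0, 0.0]
ft_force: [0.9, 0.9, -0.0]
grip_width: 0.506
grasp_force: 0.0
```

```bash
python3 w.py w3 0.012
python3 - <<'E'
from h import *
c=optics.camera("side");u,v=proj(c,[[.622,-.25,.01]])[0];u=int(u);v=int(v);print(u,v)
w=cv2.imread("pics/w3.png")[120:320,220:420]
s=c["color"][max(v-60,0):v+60,u-60:u+60,::-1]
cv2.imwrite("pics/c3.png",np.hstack([cv2.resize(w,(400,400)),cv2.resize(s,(400,400),interpolation=2)]))
E
```

```text
[ 0.6222 -0.2486  0.0021] [ 0.9 -0.3  0.3] 0.4972107474907004
[ 0.69679781 -0.24818634  0.17807941] [[0.0, -1.0, -0.0], [-0.96, -0.0, 0.29], [-0.29, -0.0, -0.96]] 295.14089242814345 -0.051802959895971536
[316.2 235.8  89.1  93.1] [ 0.6231 -0.2498  0.012 ] rel [ 0.0009 -0.0012  0.0099] (270, 191, 94, 90)
[462.3 165.9 420.9 969.7] [ 0.6667 -0.3338  0.012 ] rel [ 0.0445 -0.0852  0.0099] (0, 0, 640, 400)
438 284
```

View pics/c3.png

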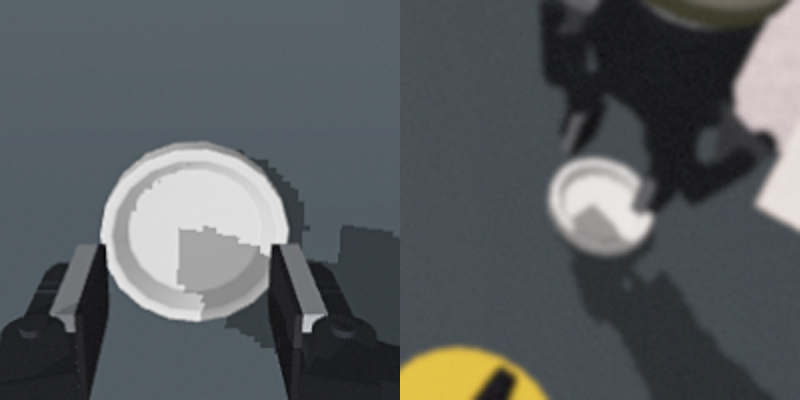

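The fingertips closed just above the dish (pads at crop px 105 and 275, inside its rim), because partly open pads stand farther back. I'll open and probe lower.

Request:
{"fn": "jog_arm", "kwargs": {
  "dr": [
    [0,0,0],
    [0,0,0],
    [0,0,0],
    [0,0,0],
    [0,0,0],
    [0,0,0]
  ],
  "translation": [
    [0.03,0.04,-0.2],
    [0,0,0],
    [0,0,0],
    [0,0,0.2],
    [0,0,0.16],
    [0,0,0.0]
  ],
  "jaw": [0.8,0.8,0.8,0.8,0.78,0.78]
}}

```text
clock: 4.5
position: [0.622, -0.2493, -0.0034]
ee_rot: [1.0, 0.001, -0.001, -0.0]
ft_force: [-0.1, 0.6, 0.1]
grip_width: 0.779
grasp_force: 0.0
```

Request:
{"fn": "jog_arm", "kwargs": {
  "dr": [
    [0,0,0],
    [0,0,0],
    [0,0,0]
  ],
  "translation": [
    [0,0,0.12],
    [0,0,0],
    [0,0,0.0]
  ],
  "jaw": [0.78,0.78,0.78]
}}

```text
clock: 4.8
position: [0.6227, -0.2495, -0.0053]
ee_rot: [1.0, 0.001, -0.0, 0.0]
ft_force: [-0.3, -0.5, 0.2]
grip_width: 0.781
grasp_force: 0.0
```

Request:
{"fn": "jog_arm", "kwargs": {
  "dr": [
    [0,0,0],
    [0,0,0],
    [0,0,0],
    [0,0,0],
    [0,0,0],
    [0,0,0]
  ],
  "translation": [
    [0,0,0.06],
    [0,0,0],
    [0,0,0.0],
    [0,0,0],
    [0,0,0],
    [0,0,0]
  ],
  "jaw": [0.78,0.7,0.6,0.6,0.6,0.6]
}}

```text
clock: 5.4
position: [0.6228, -0.2495, -0.0067]
ee_rot: [1.0, 0.001, 0.0, 0.0]
ft_force: [0.8, 0.3, 0.6]
grip_width: 0.597
grasp_force: 0.0
```

Run:
```python
from h import *
c=optics.camera("side");w=optics.camera("wrist");o=manip.get_obs();print(o["position"])
for x in(c,w):
  for d in ((0,0),(.011,.0255),(.011,-.0255)):
    print(proj(x,o["position"]+[d[0],d[1],0]).round(1),end=" ")
  print()
u,v=438,284
a=w["color"][120:320,220:420,::-1];s=c["color"][v-60:v+40,u-50:u+50,::-1]
cv2.imwrite("pics/c4.png",np.hstack([cv2.resize(a,(400,400)),cv2.resize(s,(400,400),interpolation=2)]))
```

```text
[ 0.62273923 -0.24952604 -0.00673548]
[[436.6 288.8]] [[430.5 276.9]] [[450.4 294.7]] 
[[314.3 230.8]] [[274.1 214.7]] [[354.6 214.8]]
```

View pics/c4.png

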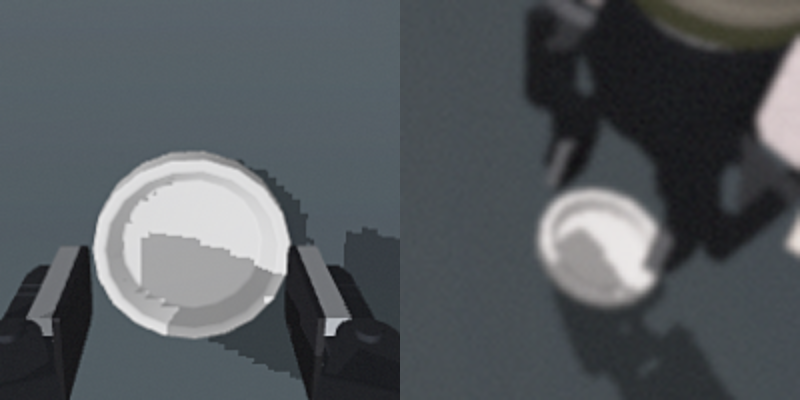

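The tips (crop px 90 and 290, row 247) are still about 20 mm above where the table would be, so the fingers stand back more than I assumed. I'll go down in small steps and watch the force.

Request:
{"fn": "jog_arm", "kwargs": {
  "dr": [
    [0,0,0],
    [0,0,0],
    [0,0,0],
    [0,0,0]
  ],
  "translation": [
    [0,0,0],
    [0,0,0.12],
    [0,0,0.12],
    [0,0,0.0]
  ],
  "jaw": [0.78,0.78,0.78,0.78]
}}

```text
clock: 5.9
position: [0.6222, -0.2494, -0.0135]
ee_rot: [1.0, 0.001, -0.0, -0.0]
ft_force: [-0.3, 0.7, -1.5]
grip_width: 0.78
grasp_force: 0.0
```

Request:
{"fn": "jog_arm", "kwargs": {
  "dr": [
    [0,0,0],
    [0,0,0],
    [0,0,0]
  ],
  "translation": [
    [0,0,0.12],
    [0,0,0.0],
    [0,0,0]
  ],
  "jaw": [0.78,0.78,0.78]
}}

```text
clock: 6.2
position: [0.6227, -0.2495, -0.0159]
ee_rot: [1.0, 0.001, -0.0, 0.0]
ft_force: [0.3, 0.1, 0.4]
grip_width: 0.78
grasp_force: 0.0
```

Request:
{"fn": "jog_arm", "kwargs": {
  "dr": [
    [0,0,0],
    [0,0,0],
    [0,0,0],
    [0,0,0],
    [0,0,0],
    [0,0,0]
  ],
  "translation": [
    [0,0,0.12],
    [0,0,0.0],
    [0,0,0],
    [0,0,0],
    [0,0,0],
    [0,0,0]
  ],
  "jaw": [0.78,0.78,0.62,0.62,0.62,0.62]
}}

```text
clock: 6.8
position: [0.6228, -0.2495, -0.0187]
ee_rot: [1.0, 0.001, 0.0, 0.0]
ft_force: [-0.3, -0.8, 0.7]
grip_width: 0.618
grasp_force: 0.0
```

Request:
{"fn": "jog_arm", "kwargs": {
  "dr": [
    [0,0,0],
    [0,0,0],
    [0,0,0],
    [0,0,0],
    [0,0,0]
  ],
  "translation": [
    [0,0,0],
    [0,0,0.16],
    [0,0,0.16],
    [0,0,0.12],
    [0,0,0]
  ],
  "jaw": [0.78,0.78,0.78,0.78,0.78]
}}

```text
clock: 7.3
position: [0.6222, -0.2493, -0.0306]
ee_rot: [1.0, 0.001, -0.001, -0.0]
ft_force: [-0.6, 0.6, 1.0]
grip_width: 0.781
grasp_force: 0.0
```

Request:
{"fn": "jog_arm", "kwargs": {
  "dr": [
    [0,0,0],
    [0,0,0],
    [0,0,0],
    [0,0,0],
    [0,0,0],
    [0,0,0]
  ],
  "translation": [
    [0,0,0.04],
    [0,0,0],
    [0,0,0],
    [0,0,0],
    [0,0,0],
    [0,0,0]
  ],
  "jaw": [0.78,0.6,0.55,0.55,0.55,0.55]
}}

```text
clock: 7.9
position: [0.6229, -0.2496, -0.0304]
ee_rot: [1.0, 0.001, 0.0, 0.0]
ft_force: [-0.2, -0.7, 4.0]
grip_width: 0.656
grasp_force: 26.9
```

Gripped at 56 mm with the tips at the table, so the dish underside is about 30.4 mm above the reported TCP. I'll lift and carry it toward the base, stopping short so the wrist camera can see the keeper.

Request:
{"fn": "jog_arm", "kwargs": {
  "dr": [
    [0,0,0],
    [0,0,0],
    [0,0,0],
    [0,0,0],
    [0,0,0],
    [0,0,0],
    [0,0,0],
    [0,0,0],
    [0,0,0],
    [0,0,0]
  ],
  "translation": [
    [0,0,-0.4],
    [0,0,-0.8],
    [0,0,-1],
    [0,0,-1],
    [-0.3,-0.5,-0.4],
    [-0.6,-1,0],
    [-0.6,-1,0],
    [-0.6,-1,0],
    [-0.6,-1,0],
    [-0.6,-1,0]
  ],
  "jaw": [0.5,0.5,0.5,0.5,0.5,0.5,0.5,0.5,0.5,0.5]
}}

```text
clock: 8.9
position: [0.5393, -0.1113, 0.0597]
ee_rot: [1.0, 0.001, 0.0, 0.0]
ft_force: [0.5, 1.1, -0.1]
grip_width: 0.66
grasp_force: 26.7
```

Request:
{"fn": "jog_arm", "kwargs": {
  "dr": [
    [0,0,0],
    [0,0,0],
    [0,0,0],
    [0,0,0],
    [0,0,0],
    [0,0,0],
    [0,0,0],
    [0,0,0],
    [0,0,0],
    [0,0,0]
  ],
  "translation": [
    [-0.6,-1,0],
    [-0.6,-1,0],
    [-0.6,-1,0],
    [-0.6,-1,0],
    [-0.6,-1,0],
    [-0.6,-0.7,0],
    [-0.3,-0.3,0],
    [0,0,0],
    [0,0,0],
    [0,0,0]
  ],
  "jaw": [0.5,0.5,0.5,0.5,0.5,0.5,0.5,0.5,0.5,0.5]
}}

```text
clock: 9.9
position: [0.4429, 0.0367, 0.0593]
ee_rot: [1.0, 0.0, 0.0, 0.0]
ft_force: [0.4, -0.2, -0.7]
grip_width: 0.662
grasp_force: 26.7
```

```bash
python3 w.py w5 0.0355
```

```text
[0.4428 0.0368 0.0592] [-0.5  0.5  0.1] 0.6589372413578497
[0.51753993 0.03692866 0.2351663 ] [[0.0, -1.0, -0.0], [-0.96, -0.0, 0.29], [-0.29, 0.0, -0.96]] 295.14089242814345 -0.051802959895971536
[204.9  74.8 125.8 769.4] [0.5396 0.1062 0.0355] rel [ 0.0968  0.0694 -0.0237] (0, 346, 81, 54)
[313.6 261.3 106.  112.1] [0.4078 0.0371 0.0355] rel [-0.035   0.0003 -0.0237] (259, 209, 111, 106)
[586.1 212.3 127.5 164.4] [ 0.4468 -0.1682  0.0355] rel [ 0.004  -0.205  -0.0237] (504, 149, 136, 130)
[308.8 119.5 112.7 115.8] [0.5115 0.0403 0.0355] rel [ 0.0687  0.0035 -0.0237] (253, 62, 113, 116)
[309.1 117.1 137.  140.6] [0.5131 0.0401 0.0355] rel [ 0.0703  0.0033 -0.0237] (241, 47, 137, 141)
```

View pics/w5.png

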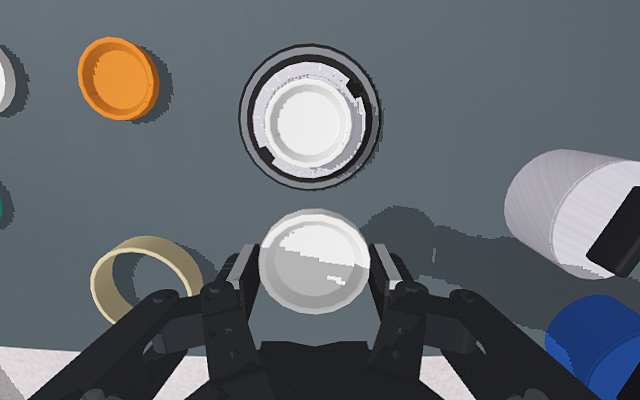

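The wrist view shows the keeper at (309,119) with notches near (355,88) and (266,155), and the held dish at (314,261). The grey cover is at the right, clear of the path.

```bash
cat > base.py <<'E'
from h import *
import pickle
c=optics.camera("wrist");o=manip.get_obs();p=o["position"]
hsv=cv2.cvtColor(c["color"],cv2.COLOR_RGB2HSV)
h=hsv[...,2]
def show(n,m,z,lo=3000):
    for q in cv2.findContours(m,0,1)[0]:
        a=cv2.contourArea(q)
        if lo<a<20000:
            (x,y),ax,_=cv2.fitEllipse(cv2.convexHull(q))
            e=onz(c,x,y,z)
            if np.hypot(*(e[:2]-[.51,.04]))<.05 : print(n,np.round((x,y,*ax),1),e.round(4))
show("flange",cv2.inRange(h,150,255),.0235)
for t in(215,225,235): show("dish%d"%t,cv2.inRange(h,t,255),.0355,1000)
zt=p[2]+.0304+.012
for q in cv2.findContours(cv2.inRange(hsv,(0,0,140),(180,60,255)),0,1)[0]:
    (x,y,w,hh)=cv2.boundingRect(q)
    if 90<w<130 and y>180: 
        (x,y),ax,_=cv2.fitEllipse(cv2.convexHull(q)); print("held",(onz(c,x,y,zt-.003)-p).round(4),ax)
B=np.array([.5105,.0395])
vis=[]
for a in np.arange(0,360,2):
    r=np.deg2rad(a); v=[h[int(round(q[1])),int(round(q[0]))] for q in proj(c,[[B[0]+R*np.cos(r),B[1]+R*np.sin(r),.0235] for R in(.036,.037)])]
    if np.mean(v)<90: vis.append(a)
print("dark angles",vis)
E
python3 base.py
```

```text
flange [309.  119.4 112.6 115.8] [0.5112 0.0405 0.0235]
dish215 [309.1 119.4 111.2 115.3] [0.5115 0.0402 0.0355]
dish225 [307.7 121.8  86.1  91.3] [0.51   0.0411 0.0355]
dish235 [307.6 122.4  86.3  87.8] [0.5096 0.0412 0.0355]
held [-0.0201  0.0952  0.0394] (83.46941375732422, 108.0206527709961)
held [-0.0003  0.0003  0.0394] (105.92466735839844, 112.33602905273438)
dark angles [np.int64(130), np.int64(296), np.int64(298), np.int64(300), np.int64(302), np.int64(304), np.int64(306), np.int64(308), np.int64(310), np.int64(312), np.int64(314)]
```

Request:
{"fn": "jog_arm", "kwargs": {
  "dr": [
    [0,0,0],
    [0,0,0],
    [0,0,0],
    [0,0,0],
    [0,0,0],
    [0,0,0],
    [0,0,0],
    [0,0,0],
    [0,0,0],
    [0,0,0]
  ],
  "translation": [
    [0.6,-0.16,0],
    [0.8,0,0],
    [0.8,0,0],
    [0.5,0,0.4],
    [0,0,0.6],
    [0,0,0.57],
    [0,0,0.3],
    [0,0,0.1],
    [0,0,0.08],
    [0,0,0]
  ],
  "jaw": [0.5,0.5,0.5,0.5,0.5,0.5,0.5,0.5,0.5,0.5]
}}

```text
clock: 11.0
position: [0.5099, 0.0418, 0.0082]
ee_rot: [1.0, 0.001, 0.0, 0.0]
ft_force: [0.2, -0.4, -0.2]
grip_width: 0.657
grasp_force: 26.7
```

Request:
{"fn": "jog_arm", "kwargs": {
  "dr": [
    [0,0,0],
    [0,0,0],
    [0,0,0]
  ],
  "translation": [
    [0,0,0.06],
    [0,0,0.0],
    [0,0,0]
  ],
  "jaw": [0.5,0.5,0.5]
}}

```text
clock: 11.3
position: [0.5099, 0.0418, 0.0067]
ee_rot: [1.0, 0.001, 0.0, 0.0]
ft_force: [-0.3, 0.0, -0.5]
grip_width: 0.661
grasp_force: 26.7
```

Request:
{"fn": "jog_arm", "kwargs": {
  "dr": [
    [0,0,0],
    [0,0,0],
    [0,0,0]
  ],
  "translation": [
    [0,0,0.06],
    [0,0,0.02],
    [0,0,0]
  ],
  "jaw": [0.5,0.5,0.5]
}}

```text
clock: 11.6
position: [0.51, 0.0418, 0.0049]
ee_rot: [1.0, 0.001, 0.0, 0.0]
ft_force: [-2.6, -1.2, 6.3]
grip_width: 0.658
grasp_force: 27.3
```

Request:
{"fn": "jog_arm", "kwargs": {
  "dr": [
    [0,0,0],
    [0,0,0],
    [0,0,0],
    [0,0,0],
    [0,0,0],
    [0,0,0],
    [0,0,0],
    [0,0,0],
    [0,0,0],
    [0,0,0]
  ],
  "translation": [
    [0,0,0],
    [0,0,0],
    [0,0,0],
    [0,0,-0.3],
    [0,0,-0.9],
    [0,0,-1],
    [0.1,-0.5,0],
    [0.1,-1,0],
    [0.1,-1,0],
    [0.1,-1,0]
  ],
  "jaw": [0.72,0.78,0.8,0.8,0.8,0.8,0.8,0.8,0.8,0.8]
}}

```text
clock: 12.6
position: [0.5195, 0.1306, 0.0595]
ee_rot: [1.0, 0.001, 0.0, -0.0]
ft_force: [-0.6, 0.1, -0.1]
grip_width: 0.796
grasp_force: 0.0
```

Request:
{"fn": "jog_arm", "kwargs": {
  "dr": [
    [0,0,0],
    [0,0,0],
    [0,0,0],
    [0,0,0],
    [0,0,0],
    [0,0,0],
    [0,0,0],
    [0,0,0],
    [0,0,0],
    [0,0,0]
  ],
  "translation": [
    [0.15,-1,0],
    [0.15,-1,0],
    [0.15,-1,0],
    [0.15,-1,0],
    [0.15,-1,0],
    [0.15,-1,0],
    [0.15,-0.6,0],
    [0.05,-0.1,0.7],
    [0,0,0.7],
    [0,0,0]
  ],
  "jaw": [0.8,0.8,0.8,0.8,0.8,0.8,0.8,0.8,0.8,0.8]
}}

```text
clock: 13.6
position: [0.5452, 0.2946, 0.0209]
ee_rot: [1.0, 0.0, -0.002, 0.002]
ft_force: [0.2, -0.2, 0.2]
grip_width: 0.797
grasp_force: 0.0
```

Request:
{"fn": "jog_arm", "kwargs": {
  "dr": [
    [0,0,0],
    [0,0,0]
  ],
  "translation": [
    [0,0,0],
    [0,0,0]
  ],
  "jaw": [0.8,0.8]
}}

```text
clock: 13.8
position: [0.5473, 0.2965, 0.0251]
ee_rot: [1.0, 0.001, 0.0, -0.0]
ft_force: [-0.0, 0.4, -0.4]
grip_width: 0.801
grasp_force: 0.0
```

```bash
python3 w.py w6 0.012
python3 - <<'E'
from h import *
from m import blob
c=optics.camera("top"); save(c,"top6")
p=proj(c,[[.5103,.0408,.0475]])[0]; print(p)
q=blob(c,(0,0,190),(180,40,255),p,14);(x,y),ax,_=cv2.fitEllipse(cv2.convexHull(q));print(x,y,ax,onz(c,x,y,.0475))
E
```

```text
[0.5474 0.2967 0.0253] [ 0.3  0.4 -0.1] 0.7996356017947857
[0.62183682 0.29677933 0.20097859] [[0.0, -1.0, -0.0], [-0.96, -0.0, 0.29], [-0.29, 0.0, -0.96]] 295.14089242814345 -0.051802959895971536
[646.9 270.9  86.4 105.2] [0.5057 0.0329 0.012 ] rel [-0.0417 -0.2638 -0.0133] (598, 227, 42, 91)
[  9.7 307.1 162.7 249. ] [0.4719 0.5461 0.012 ] rel [-0.0755  0.2494 -0.0133] (0, 209, 108, 191)
[310.8 218.8  81.5  84.3] [0.5506 0.2988 0.012 ] rel [ 0.0033  0.0022 -0.0133] (269, 178, 85, 82)
[320.12666725 223.1240198 ]
319.7630920410156 220.55862426757812 (22.264690399169922, 27.70705223083496) [0.51571175 0.04160854 0.0475    ]
```

Request:
{"fn": "jog_arm", "kwargs": {
  "dr": [
    [0,0,0],
    [0,0,0],
    [0,0,0],
    [0,0,0],
    [0,0,0],
    [0,0,0],
    [0,0,0],
    [0,0,0],
    [0,0,0],
    [0,0,0]
  ],
  "translation": [
    [0.1,-0.07,0.6],
    [0,0,0.7],
    [0,0,0.6],
    [0,0,0.22],
    [0,0,0.1],
    [0,0,0],
    [0,0,0],
    [0,0,0],
    [0,0,0],
    [0,0,0]
  ],
  "jaw": [0.8,0.8,0.8,0.8,0.8,0.8,0.6,0.5,0.5,0.5]
}}

```text
clock: 14.9
position: [0.5498, 0.299, -0.0303]
ee_rot: [1.0, 0.001, 0.001, -0.0]
ft_force: [0.2, -0.7, 6.3]
grip_width: 0.664
grasp_force: 27.0
```

Request:
{"fn": "jog_arm", "kwargs": {
  "dr": [
    [0,0,0],
    [0,0,0],
    [0,0,0],
    [0,0,0],
    [0,0,0],
    [0,0,0],
    [0,0,0],
    [0,0,0],
    [0,0,0],
    [0,0,0]
  ],
  "translation": [
    [0,0,-0.4],
    [0,0,-0.9],
    [0,0,-1],
    [0,0,-0.9],
    [-0.2,0.5,-0.4],
    [-0.4,1,0],
    [-0.4,1,0],
    [-0.4,1,0],
    [-0.4,1,0],
    [-0.4,1,0]
  ],
  "jaw": [0.5,0.5,0.5,0.5,0.5,0.5,0.5,0.5,0.5,0.5]
}}

```text
clock: 15.9
position: [0.4939, 0.16, 0.0593]
ee_rot: [1.0, 0.001, 0.0, 0.0]
ft_force: [0.5, -0.0, -1.9]
grip_width: 0.658
grasp_force: 26.8
```

Request:
{"fn": "jog_arm", "kwargs": {
  "dr": [
    [0,0,0],
    [0,0,0],
    [0,0,0],
    [0,0,0],
    [0,0,0],
    [0,0,0],
    [0,0,0],
    [0,0,0],
    [0,0,0]
  ],
  "translation": [
    [-0.4,1,0],
    [-0.4,1,0],
    [-0.4,1,0],
    [-0.4,1,0],
    [-0.4,0.6,0],
    [-0.08,0.2,0],
    [0,0,0],
    [0,0,0],
    [0,0,0]
  ],
  "jaw": [0.5,0.5,0.5,0.5,0.5,0.5,0.5,0.5,0.5]
}}

```text
clock: 16.8
position: [0.4432, 0.042, 0.0591]
ee_rot: [1.0, 0.002, 0.0, -0.0]
ft_force: [0.4, -0.7, -0.3]
grip_width: 0.658
grasp_force: 26.8
```

```bash
sed -i 's/,.0355,1000)/,.0475,1000)/' base.py; python3 base.py
python3 - <<'E'
from h import *
print(manip.get_obs()["position"])
c=optics.camera("wrist");B=[.51,.041]
u,v=proj(c,[[*B,.0475]])[0];print(u,v);u=int(u);v=int(v)
h=cv2.cvtColor(c["color"],cv2.COLOR_RGB2HSV)
w=c["color"][max(v-80,0):v+80,u-80:u+80,::-1];cv2.imwrite("pics/c7.png",cv2.resize(w,(480,480)))
print(u-80,max(v-80,0),w.shape)
E
```

```text
flange [316.7 119.8 112.3 115.9] [0.5112 0.0406 0.0235]
dish215 [312.8 118.4 100.2 117.1] [0.5128 0.0432 0.0475]
dish225 [313.7 124.7  92.6  95.3] [0.509  0.0426 0.0475]
dish235 [314.3 124.3  91.5  93.2] [0.5093 0.0423 0.0475]
held [-0.0205  0.0922  0.0394] (84.33568572998047, 109.02862548828125)
held [0.0007 0.0004 0.0394] (106.04315185546875, 112.11915588378906)
dark angles [np.int64(296), np.int64(298), np.int64(300), np.int64(302), np.int64(304), np.int64(306), np.int64(308), np.int64(310), np.int64(312), np.int64(314)]
[0.44301335 0.04191347 0.05896354]
316.16535109919135 122.90138488172242
236 42 (160, 160, 3)
```

View pics/c7.png

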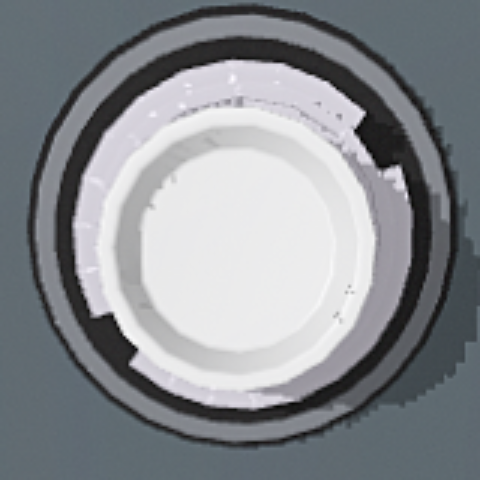

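The crop shows the first dish well centred and the notches with corners at (363,118)/(398,167) and (93,318)/(135,362). I'll work out the notch axis from these.

Run:
```python
from h import *
c=optics.camera("wrist")
P=[onz(c,236+x/3,42+y/3,.0235)[:2] for x,y in((363,118),(398,167),(93,318),(135,362))]
a=(P[0]+P[1])/2;b=(P[2]+P[3])/2
print(np.round(P,4).tolist(),np.round((a+b)/2,4),np.degrees(np.arctan2(*(a-b)[::-1])),np.linalg.norm(a-b),manip.get_obs()["position"])
```

```text
[[0.5364, 0.0134], [0.5259, 0.005], [0.4915, 0.0756], [0.4809, 0.0659]] [0.5087 0.04  ] -53.888910040449744 0.07622814932607269 [0.44286197 0.04157876 0.05889501]
```

Request:
{"fn": "jog_arm", "kwargs": {
  "dr": [
    [0,0,0],
    [0,0,0],
    [0,0,0],
    [0,0,0],
    [0,0,0],
    [0,0,0],
    [0,0,0],
    [0,0,0],
    [0,0,0]
  ],
  "translation": [
    [0.6,0.03,0],
    [0.8,0,0],
    [0.8,0,0],
    [0.47,0,0.3],
    [0,0,0.5],
    [0,0,0.4],
    [0,0,0.26],
    [0,0,0.06],
    [0,0,0]
  ],
  "jaw": [0.5,0.5,0.5,0.5,0.5,0.5,0.5,0.5,0.5]
}}

```text
clock: 17.85
position: [0.509, 0.0403, 0.0208]
ee_rot: [1.0, 0.001, -0.0, 0.0]
ft_force: [-0.8, 0.5, -0.0]
grip_width: 0.653
grasp_force: 26.8
```

Request:
{"fn": "jog_arm", "kwargs": {
  "dr": [
    [0,0,0],
    [0,0,0],
    [0,0,0],
    [0,0,0],
    [0,0,0]
  ],
  "translation": [
    [0.03,0,0.06],
    [0,0,0.06],
    [0,0,0.04],
    [0,0,0],
    [0,0,0]
  ],
  "jaw": [0.5,0.5,0.5,0.5,0.5]
}}

```text
clock: 18.35
position: [0.5104, 0.0403, 0.0172]
ee_rot: [1.0, 0.001, 0.0, 0.0]
ft_force: [-0.7, -0.6, 2.0]
grip_width: 0.657
grasp_force: 27.1
```

Request:
{"fn": "jog_arm", "kwargs": {
  "dr": [
    [0,0,0],
    [0,0,0],
    [0,0,0],
    [0,0,0],
    [0,0,0],
    [0,0,0],
    [0,0,0],
    [0,0,0],
    [0,0,0],
    [0,0,0]
  ],
  "translation": [
    [0,0,0],
    [0,0,0],
    [0,0,0],
    [0,0,-0.3],
    [0,0,-0.9],
    [0,0,-1],
    [-0.9,0,-1],
    [-0.9,0,0],
    [-0.9,0,0],
    [0,0,0]
  ],
  "jaw": [0.72,0.78,0.8,0.8,0.8,0.8,0.8,0.8,0.8,0.8]
}}

```text
clock: 19.35
position: [0.4409, 0.04, 0.0975]
ee_rot: [1.0, 0.001, -0.0, 0.001]
ft_force: [0.1, 0.4, 0.2]
grip_width: 0.805
grasp_force: 0.0
```

Request:
{"fn": "jog_arm", "kwargs": {
  "dr": [
    [0,0,0],
    [0,0,0]
  ],
  "translation": [
    [0,0,0],
    [0,0,0]
  ],
  "jaw": [0.8,0.8]
}}

```text
clock: 19.55
position: [0.4435, 0.0403, 0.0973]
ee_rot: [1.0, 0.001, 0.0, -0.0]
ft_force: [0.4, 0.4, -0.4]
grip_width: 0.796
grasp_force: 0.0
```

```bash
sed -i 's/,.0475,1000)/,.0595,1000)/' base.py; python3 base.py
python3 - <<'E'
from h import *
print(manip.get_obs()["position"])
c=optics.camera("wrist");save(c,"w8")
h=cv2.cvtColor(c["color"],cv2.COLOR_RGB2HSV)
# cover bar: dark blob near expected projection
u,v=proj(c,[[.446,-.167,.083]])[0];print(u,v)
m=cv2.inRange(h,(0,0,0),(180,255,70));n,l,s,ce=cv2.connectedComponentsWithStats(m)
for i in range(1,n):
    if s[i][4]>300: print(s[i],ce[i].round())
E
```

```text
flange [313.9 119.2  95.5  98.1] [0.5109 0.0407 0.0235]
dish215 [311.4 118.7  87.4  98.3] [0.5123 0.0424 0.0595]
dish225 [311.3 118.   87.2  96.7] [0.5128 0.0424 0.0595]
dish235 [313.8 121.3  80.7  85. ] [0.5105 0.0407 0.0595]
held [0.03   0.1264 0.0394] (121.60541534423828, 355.58087158203125)
dark angles [np.int64(120), np.int64(296), np.int64(298), np.int64(300), np.int64(302), np.int64(304), np.int64(306), np.int64(308), np.int64(310), np.int64(312), np.int64(314)]
[0.44341342 0.04029083 0.09713228]
599.5785221452819 218.7727169842292
[253  54 123 127 775] [320. 113.]
[ 261   63  108  110 1894] [316. 113.]
[ 552  175   76   78 2957] [589. 212.]
[   24   247   581   153 40759] [315. 350.]
[ 587  321   53   65 2038] [614. 353.]
```

Run:
```python
from h import *
o=manip.get_obs();print(o["joint_pos"].round(2))
c=optics.camera("wrist")
h=cv2.cvtColor(c["color"],cv2.COLOR_RGB2HSV);m=cv2.inRange(h,(0,0,0),(180,255,70));n,l,s,ce=cv2.connectedComponentsWithStats(m)
i=[i for i in range(1,n) if s[i][4]>1500 and 540<s[i][0]<570 and s[i][1]<250][0]
q=cv2.findContours((l==i).astype(np.uint8),0,1)[0][0]
r=cv2.minAreaRect(q);bp=cv2.boxPoints(r);print(r,[onz(c,*p,.083)[:2].round(4).tolist() for p in bp])
for s_ in (c,):
  pass
```

```text
[ 0.27  0.05 -0.47  2.02  0.03  1.08 -1.78]
((589.5, 211.0), (38.242645263671875, 84.43553924560547), 33.9297981262207) [[0.4333, -0.1308], [0.485, -0.1533], [0.4701, -0.1833], [0.4155, -0.1614]]
```

Request:
{"fn": "jog_arm", "kwargs": {
  "dr": [
    [0,0,1],
    [0,0,1],
    [0,0,1],
    [0,0,1],
    [0,0,1],
    [0,0,0.9]
  ],
  "translation": [
    [0,0,0],
    [0,0,0],
    [0,0,0],
    [0,0,0],
    [0,0,0],
    [0,0,0]
  ],
  "jaw": [0.7,0.6,0.5,0.45,0.45,0.45]
}}

```text
clock: 20.3
position: [0.4429, 0.0403, 0.0968]
ee_rot: [0.979, -0.205, -0.0, -0.0]
ft_force: [-0.5, -0.9, 0.2]
grip_width: 0.453
grasp_force: 0.0
```

```bash
cat > d.py <<'E'
import sys
from h import *
# usage: target x y z -> remaining shift in tool units
o=manip.get_obs();d=np.array([float(a) for a in sys.argv[1:4]])-o["position"]
R=Rn.from_quat(o["ee_rot"]);X=R.as_matrix()[:,0]
print("units",(R.inv().apply(d)/.025).round(2),"yaw",np.degrees(np.arctan2(X[1],X[0])).round(2),o["position"].round(4),o["joint_pos"].round(2))
E
python3 d.py .446 -.167 .0971
```

```text
units [ 3.44  7.55 -0.02] yaw -23.66 [0.4429 0.0403 0.0968] [ 0.26  0.05 -0.46  2.02  0.03  1.08 -2.2 ]
```

Joint 7 would run out of range for the later clockwise turns, so I'll use the opposite half-turn for this grasp.

Request:
{"fn": "jog_arm", "kwargs": {
  "dr": [
    [0,0,-1],
    [0,0,-1],
    [0,0,-1],
    [0,0,-1],
    [0,0,-1],
    [0,0,-1],
    [0,0,-1],
    [0,0,-1],
    [0,0,-1],
    [0,0,-1]
  ],
  "translation": [
    [0,0,0],
    [0,0,0],
    [0,0,0],
    [0,0,0],
    [0,0,0],
    [0,0,0],
    [0,0,0],
    [0,0,0],
    [0,0,0],
    [0,0,0]
  ],
  "jaw": [0.45,0.45,0.45,0.45,0.45,0.45,0.45,0.45,0.45,0.45]
}}

```text
clock: 21.3
position: [0.443, 0.0403, 0.0968]
ee_rot: [0.989, 0.145, -0.0, -0.0]
ft_force: [-0.1, 0.6, 0.2]
grip_width: 0.456
grasp_force: 0.0
```

Request:
{"fn": "jog_arm", "kwargs": {
  "dr": [
    [0,0,-1],
    [0,0,-1],
    [0,0,-1],
    [0,0,-1],
    [0,0,-1],
    [0,0,-1],
    [0,0,-1],
    [0,0,-1],
    [0,0,-1],
    [0,0,-1]
  ],
  "translation": [
    [0,0,0],
    [0,0,0],
    [0,0,0],
    [0,0,0],
    [0,0,0],
    [0,0,0],
    [0,0,0],
    [0,0,0],
    [0,0,0],
    [0,0,0]
  ],
  "jaw": [0.45,0.45,0.45,0.45,0.45,0.45,0.45,0.45,0.45,0.45]
}}

```text
clock: 22.3
position: [0.4429, 0.0403, 0.0968]
ee_rot: [0.88, 0.475, -0.0, -0.0]
ft_force: [-1.0, -0.3, 0.3]
grip_width: 0.449
grasp_force: 0.0
```

Request:
{"fn": "jog_arm", "kwargs": {
  "dr": [
    [0,0,-1],
    [0,0,-1],
    [0,0,-1],
    [0,0,-1],
    [0,0,-1],
    [0,0,-1],
    [0,0,-1],
    [0,0,-1],
    [0,0,-1],
    [0,0,-1]
  ],
  "translation": [
    [0,0,0],
    [0,0,0],
    [0,0,0],
    [0,0,0],
    [0,0,0],
    [0,0,0],
    [0,0,0],
    [0,0,0],
    [0,0,0],
    [0,0,0]
  ],
  "jaw": [0.45,0.45,0.45,0.45,0.45,0.45,0.45,0.45,0.45,0.45]
}}

```text
clock: 23.3
position: [0.443, 0.0403, 0.0968]
ee_rot: [0.665, 0.747, 0.0, -0.0]
ft_force: [-0.0, 0.2, -0.5]
grip_width: 0.446
grasp_force: 0.0
```

Request:
{"fn": "jog_arm", "kwargs": {
  "dr": [
    [0,0,-1],
    [0,0,-1],
    [0,0,-1],
    [0,0,-1],
    [0,0,-1],
    [0,0,-1],
    [0,0,-1],
    [0,0,-1],
    [0,0,-1],
    [0,0,-1]
  ],
  "translation": [
    [0,0,0],
    [0,0,0],
    [0,0,0],
    [0,0,0],
    [0,0,0],
    [0,0,0],
    [0,0,0],
    [0,0,0],
    [0,0,0],
    [0,0,0]
  ],
  "jaw": [0.45,0.45,0.45,0.45,0.45,0.45,0.45,0.45,0.45,0.45]
}}

```text
clock: 24.3
position: [0.4429, 0.0403, 0.0968]
ee_rot: [0.369, 0.929, 0.0, -0.0]
ft_force: [0.0, -0.5, -0.2]
grip_width: 0.449
grasp_force: 0.0
```

Request:
{"fn": "jog_arm", "kwargs": {
  "dr": [
    [0,0,-1],
    [0,0,-1],
    [0,0,-1],
    [0,0,-1],
    [0,0,-1],
    [0,0,0]
  ],
  "translation": [
    [0,0,0],
    [0,0,0],
    [0,0,0],
    [0,0,0],
    [0,0,0],
    [0,0,0]
  ],
  "jaw": [0.45,0.45,0.45,0.45,0.45,0.45]
}}

```text
clock: 24.9
position: [0.4429, 0.0403, 0.0968]
ee_rot: [0.203, 0.979, 0.0, -0.0]
ft_force: [0.4, -0.9, -0.2]
grip_width: 0.452
grasp_force: 0.0
```

```bash
python3 d.py .446 -.167 .097
```

```text
units [-3.41 -7.56 -0.01] yaw 156.57 [0.4429 0.0403 0.0968] [ 0.35  0.06 -0.56  2.02  0.03  1.08  0.94]
```

Request:
{"fn": "jog_arm", "kwargs": {
  "dr": [
    [0,0,0],
    [0,0,0],
    [0,0,0],
    [0,0,0],
    [0,0,0],
    [0,0,0],
    [0,0,0],
    [0,0,0],
    [0,0,0],
    [0,0,0]
  ],
  "translation": [
    [-0.4,-0.9,0],
    [-0.4,-0.9,0],
    [-0.4,-0.9,0],
    [-0.4,-0.9,0],
    [-0.4,-0.9,0],
    [-0.4,-0.9,0],
    [-0.4,-0.9,0],
    [-0.4,-0.9,0],
    [-0.2,-0.36,0],
    [0,0,0]
  ],
  "jaw": [0.45,0.45,0.45,0.45,0.45,0.45,0.45,0.45,0.45,0.45]
}}

```text
clock: 25.9
position: [0.4454, -0.1679, 0.0968]
ee_rot: [0.205, 0.979, 0.0, -0.0]
ft_force: [0.5, 0.2, 0.5]
grip_width: 0.447
grasp_force: 0.0
```

Request:
{"fn": "jog_arm", "kwargs": {
  "dr": [
    [0,0,0],
    [0,0,0]
  ],
  "translation": [
    [0,0,0],
    [0,0,0]
  ],
  "jaw": [0.45,0.45]
}}

```text
clock: 26.1
position: [0.4455, -0.1656, 0.0969]
ee_rot: [0.203, 0.979, 0.0, -0.0]
ft_force: [-0.4, 0.5, 0.0]
grip_width: 0.447
grasp_force: 0.0
```

```bash
python3 d.py .446 -.167 .097
python3 - <<'E'
from h import *
c=optics.camera("wrist");save(c,"w9")
p=manip.get_obs()["position"]
R=np.array(c["R"]);print((-R.T@np.array(c["t"]).ravel()-p).round(4))
u,v=proj(c,[[.446,-.167,.083]])[0];print(u,v)
cv2.imwrite("pics/c9.png",c["color"][120:360,180:460,::-1])
E
```

```text
units [-0.04 -0.04 -0.  ] yaw 156.58 [ 0.4455 -0.1656  0.0969] [ 0.59  0.11 -0.35  1.95  0.04  1.08  1.39]
[-0.0685  0.03    0.1758]
311.9791582142776 224.97148941711944
```

View pics/c9.png

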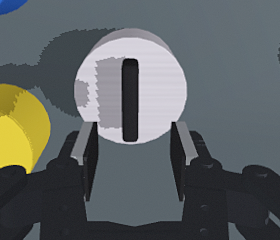

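The crop shows the bar vertical between the pads, at columns 123–139 and rows 58–143, so the yaw matches. I'll measure it in numbers.

Run:
```python
from h import *
c=optics.camera("wrist");o=manip.get_obs();p=o["position"];R=Rn.from_quat(o["ee_rot"])
g=cv2.cvtColor(c["color"],cv2.COLOR_RGB2HSV)[...,2]
m=np.zeros_like(g);m[165:275,290:330]=(g[165:275,290:330]<75)*255
q=max(cv2.findContours(m,0,1)[0],key=cv2.contourArea);r=cv2.minAreaRect(q);print(r,cv2.boundingRect(q))
bp=cv2.boxPoints(r);bp=bp[np.argsort(bp[:,1])]
t=bp[:2].mean(0);b=bp[2:].mean(0)
for n,z in((t,.083),(b,.083),(b,.057)): print(n,R.inv().apply(onz(c,*n,z)-p).round(4))
# cap: light ellipse
h=cv2.cvtColor(c["color"],cv2.COLOR_RGB2HSV);m=cv2.inRange(h,(0,0,160),(180,60,255))
for q in cv2.findContours(m,0,1)[0]:
    if 2000<cv2.contourArea(q)<20000:
        (x,y),ax,_=cv2.fitEllipse(cv2.convexHull(q));print("cap",(x,y),ax,R.inv().apply(onz(c,x,y,.057)-p).round(4))
```

```text
((310.0, 220.0), (82.0, 16.0), 90.0) (302, 179, 17, 83)
[310. 179.] [ 0.0315 -0.0021  0.014 ]
[310. 261.] [-0.0288 -0.0023  0.014 ]
[310. 261.] [-0.043  -0.0027  0.04  ]
cap (591.281982421875, 353.7998046875) (75.11917877197266, 121.77178192138672) [-0.1499  0.2752  0.04  ]
cap (311.06414794921875, 208.728515625) (109.36135864257812, 113.35030364990234) [ 0.0021 -0.0017  0.04  ]
cap (570.1285400390625, 175.02508544921875) (93.40016174316406, 102.12653350830078) [0.0295 0.1998 0.04  ]
```

Request:
{"fn": "jog_arm", "kwargs": {
  "dr": [
    [0,0,0],
    [0,0,0],
    [0,0,0],
    [0,0,0],
    [0,0,0],
    [0,0,0]
  ],
  "translation": [
    [0.06,-0.08,0.5],
    [0,0,0.7],
    [0,0,0.7],
    [0,0,0.3],
    [0,0,0.08],
    [0,0,0]
  ],
  "jaw": [0.45,0.45,0.45,0.45,0.45,0.45]
}}

```text
clock: 26.8
position: [0.4431, -0.1681, 0.0399]
ee_rot: [0.204, 0.979, 0.0, -0.0]
ft_force: [-0.7, -0.0, 0.0]
grip_width: 0.451
grasp_force: 0.0
```

Request:
{"fn": "jog_arm", "kwargs": {
  "dr": [
    [0,0,0],
    [0,0,0],
    [0,0,0],
    [0,0,0],
    [0,0,0],
    [0,0,0]
  ],
  "translation": [
    [0,0,0],
    [0,0,0],
    [0,0,0],
    [0,0,0],
    [0,0,0],
    [0,0,0]
  ],
  "jaw": [0.3,0.2,0.1,0.05,0.05,0.05],
  "squeeze": 60
}}

```text
clock: 27.4
position: [0.4437, -0.168, 0.0406]
ee_rot: [0.203, 0.979, 0.0, 0.001]
ft_force: [-0.5, 2.8, 5.9]
grip_width: 0.118
grasp_force: 59.3
```

Bar gripped with 59 N. I'll lift straight up and turn to the notch line, bar at −54° and tool yaw 126°.

Request:
{"fn": "jog_arm", "kwargs": {
  "dr": [
    [0,0,0],
    [0,0,0],
    [0,0,0],
    [0,0,0],
    [0,0,0.6],
    [0,0,1],
    [0,0,1],
    [0,0,1],
    [0,0,1],
    [0,0,1]
  ],
  "translation": [
    [0,0,-0.3],
    [0,0,-0.7],
    [0,0,-0.9],
    [0,0,-0.9],
    [0,0,-0.5],
    [0,0,0],
    [0,0,0],
    [0,0,0],
    [0,0,0],
    [0,0,0]
  ],
  "jaw": [0.05,0.05,0.05,0.05,0.05,0.05,0.05,0.05,0.05,0.05]
}}

```text
clock: 28.4
position: [0.4426, -0.1685, 0.1225]
ee_rot: [0.391, 0.92, -0.0, -0.0]
ft_force: [0.4, -0.1, -2.1]
grip_width: 0.115
grasp_force: 58.8
```

Request:
{"fn": "jog_arm", "kwargs": {
  "dr": [
    [0,0,1],
    [0,0,1],
    [0,0,0],
    [0,0,0]
  ],
  "translation": [
    [0,0,0],
    [0,0,0],
    [0,0,0],
    [0,0,0]
  ],
  "jaw": [0.05,0.05,0.05,0.05]
}}

```text
clock: 28.8
position: [0.4429, -0.1684, 0.1225]
ee_rot: [0.452, 0.892, -0.0, -0.0]
ft_force: [-1.3, 0.3, -1.1]
grip_width: 0.118
grasp_force: 58.8
```

```bash
python3 d.py .510 .0407 .124; python3 -c "
from workcell import manip as m;o=m.get_obs();print(o['grip_width'],o['grasp_force'],o['ft_force'])"
```

```text
units [ 5.16  7.11 -0.06] yaw 126.21 [ 0.4429 -0.1684  0.1225] [ 0.58  0.08 -0.32  1.93  0.03  1.14  0.88]
0.11776111002555631 58.796610832214355 [-1.30758343  0.33689167 -1.05517925]
```

Request:
{"fn": "jog_arm", "kwargs": {
  "dr": [
    [0,0,0],
    [0,0,0],
    [0,0,0],
    [0,0,0],
    [0,0,0],
    [0,0,0],
    [0,0,0],
    [0,0,0],
    [0,0,0],
    [0,0,0]
  ],
  "translation": [
    [0.3,0.4,0],
    [0.6,0.82,0],
    [0.7,1,0],
    [0.7,1,0],
    [0.7,1,0],
    [0.7,1,0],
    [0.7,0.9,0],
    [0.5,0.7,0],
    [0.26,0.29,0],
    [0,0,0]
  ],
  "jaw": [0.05,0.05,0.05,0.05,0.05,0.05,0.05,0.05,0.05,0.05]
}}

```text
clock: 29.8
position: [0.5106, 0.0424, 0.1224]
ee_rot: [0.452, 0.892, 0.0, -0.0]
ft_force: [0.0, -0.2, -1.8]
grip_width: 0.116
grasp_force: 58.8
```

Request:
{"fn": "jog_arm", "kwargs": {
  "dr": [
    [0,0,0],
    [0,0,0],
    [0,0,0]
  ],
  "translation": [
    [0,0,0],
    [0,0,0],
    [0,0,0]
  ],
  "jaw": [0.05,0.05,0.05]
}}

```text
clock: 30.1
position: [0.5106, 0.0395, 0.1225]
ee_rot: [0.454, 0.891, -0.0, 0.0]
ft_force: [-0.2, -0.4, -1.9]
grip_width: 0.116
grasp_force: 58.8
```

```bash
python3 d.py .510 .0407 .074
python3 - <<'E'
from h import *
c=optics.camera("wrist");o=manip.get_obs();p=o["position"];R=Rn.from_quat(o["ee_rot"])
h=cv2.cvtColor(c["color"],cv2.COLOR_RGB2HSV);m=cv2.inRange(h,(0,0,150),(180,60,255))
for q in cv2.findContours(m,0,1)[0]:
    if 1500<cv2.contourArea(q)<40000:
        (x,y),ax,_=cv2.fitEllipse(cv2.convexHull(q));print("cap",np.round((x,y,*ax),1),R.inv().apply(onz(c,x,y,p[2]-.0405+.057)-p).round(4))
s=optics.camera("side");save(s,"side10")
E
```

```text
units [0.05 0.01 1.94] yaw 126.01 [0.5106 0.0395 0.1225] [ 0.3   0.18 -0.51  1.83  0.1   1.15  0.39]
cap [-208.1  315.7   71.6  558.6] [-0.1157 -0.6127 -0.0163]
cap [550.6 403.1  12.9  38.2] [-0.1392  0.1844 -0.0165]
cap [314.2 236.8 141.9 170.7] [ 0.0036  0.0001 -0.0165]
cap [563.9 242.2 189.  350.1] [-0.0009  0.1541 -0.0165]
cap [-379.3 1882.4  233.  3347. ] [ 1.3596  0.5255 -0.0171]
```

Request:
{"fn": "jog_arm", "kwargs": {
  "dr": [
    [0,0,0],
    [0,0,0],
    [0,0,0],
    [0,0,0],
    [0,0,0],
    [0,0,0],
    [0,0,0],
    [0,0,0]
  ],
  "translation": [
    [0.02,0,0.3],
    [0,0,0.5],
    [0,0,0.5],
    [0,0,0.4],
    [0,0,0.3],
    [0,0,0.2],
    [0,0,0.16],
    [0,0,0]
  ],
  "jaw": [0.05,0.05,0.05,0.05,0.05,0.05,0.05,0.05]
}}

```text
clock: 31.0
position: [0.5109, 0.0413, 0.0636]
ee_rot: [0.453, 0.891, 0.0, 0.0]
ft_force: [-0.9, 0.0, 0.8]
grip_width: 0.119
grasp_force: 59.1
```

Request:
{"fn": "jog_arm", "kwargs": {
  "dr": [
    [0,0,0],
    [0,0,0],
    [0,0,0],
    [0,0,0]
  ],
  "translation": [
    [0,0,0.1],
    [0,0,0.1],
    [0,0,0],
    [0,0,0]
  ],
  "jaw": [0.05,0.05,0.05,0.05]
}}

```text
clock: 31.4
position: [0.51, 0.0413, 0.0582]
ee_rot: [0.453, 0.891, -0.0, -0.0]
ft_force: [-1.8, 1.5, -2.1]
grip_width: 0.118
grasp_force: 58.9
```

Request:
{"fn": "jog_arm", "kwargs": {
  "dr": [
    [0,0,0],
    [0,0,0],
    [0,0,0],
    [0,0,0]
  ],
  "translation": [
    [0,0,0.1],
    [0,0,0.1],
    [0,0,0],
    [0,0,0]
  ],
  "jaw": [0.05,0.05,0.05,0.05]
}}

```text
clock: 31.8
position: [0.51, 0.0412, 0.053]
ee_rot: [0.453, 0.891, -0.0, -0.0]
ft_force: [-2.2, 2.1, -4.1]
grip_width: 0.119
grasp_force: 58.7
```

Request:
{"fn": "jog_arm", "kwargs": {
  "dr": [
    [0,0,0],
    [0,0,0],
    [0,0,0],
    [0,0,0]
  ],
  "translation": [
    [0,0,0.1],
    [0,0,0.06],
    [0,0,0],
    [0,0,0]
  ],
  "jaw": [0.05,0.05,0.05,0.05]
}}

```text
clock: 32.2
position: [0.5103, 0.0411, 0.0493]
ee_rot: [0.453, 0.891, -0.0, -0.0]
ft_force: [-1.6, 1.6, -2.5]
grip_width: 0.113
grasp_force: 58.9
```

Request:
{"fn": "jog_arm", "kwargs": {
  "dr": [
    [0,0,0],
    [0,0,0],
    [0,0,0],
    [0,0,0]
  ],
  "translation": [
    [0,0,0.04],
    [0,0,0.02],
    [0,0,0],
    [0,0,0]
  ],
  "jaw": [0.05,0.05,0.05,0.05]
}}

```text
clock: 32.6
position: [0.5104, 0.0416, 0.049]
ee_rot: [0.453, 0.891, -0.0, 0.0]
ft_force: [-8.0, 1.0, 12.0]
grip_width: 0.115
grasp_force: 60.7
```

The rim is down on the ledge (12 N upward). I'll ease off slightly and turn clockwise.

Request:
{"fn": "jog_arm", "kwargs": {
  "dr": [
    [0,0,0],
    [0,0,0.5],
    [0,0,0.7],
    [0,0,0.8],
    [0,0,0.8],
    [0,0,0.8],
    [0,0,0]
  ],
  "translation": [
    [0,0,-0.03],
    [0,0,0],
    [0,0,0],
    [0,0,0],
    [0,0,0],
    [0,0,0],
    [0,0,0]
  ],
  "jaw": [0.05,0.05,0.05,0.05,0.05,0.05,0.05]
}}

```text
clock: 33.3
position: [0.5105, 0.0414, 0.0489]
ee_rot: [0.562, 0.827, 0.0, 0.0]
ft_force: [-4.2, 2.5, 2.5]
grip_width: 0.122
grasp_force: 59.4
```

```bash
python3 d.py .510 .0407 .049;python3 -c "
from workcell import manip as m;o=m.get_obs();print(o['ft_force'],o['torque'])"
```

```text
units [-0.02 -0.03 -0.  ] yaw 111.68 [0.5105 0.0414 0.0489] [ 0.25  0.26 -0.47  1.91  0.14  1.    0.1 ]
[-4.16012218  2.5094304   2.49999243] [ 0.58117819  0.96745427 -0.0248707 ]
```

Request:
{"fn": "jog_arm", "kwargs": {
  "dr": [
    [0,0,0.6],
    [0,0,0.8],
    [0,0,0.9],
    [0,0,0.9],
    [0,0,0.9],
    [0,0,0.7],
    [0,0,0.35],
    [0,0,0],
    [0,0,0],
    [0,0,0]
  ],
  "translation": [
    [0,0,0],
    [0,0,0],
    [0,0,0],
    [0,0,0],
    [0,0,0],
    [0,0,0],
    [0,0,0],
    [0,0,0],
    [0,0,0],
    [0,0,0]
  ],
  "jaw": [0.05,0.05,0.05,0.05,0.05,0.05,0.05,0.05,0.05,0.05]
}}

```text
clock: 34.3
position: [0.5108, 0.0411, 0.0489]
ee_rot: [0.7, 0.714, 0.0, 0.0]
ft_force: [-0.8, 2.1, 0.1]
grip_width: 0.117
grasp_force: 59.2
```

```bash
python3 d.py .510 .0407 .049;python3 - <<'E'
from h import *
o=manip.get_obs();p=o["position"];R=Rn.from_quat(o["ee_rot"]);print(o['ft_force'].round(1),o['torque'].round(2),o["grasp_force"])
c=optics.camera("wrist");h=cv2.cvtColor(c["color"],cv2.COLOR_RGB2HSV);m=cv2.inRange(h,(0,0,150),(180,60,255))
for q in cv2.findContours(m,0,1)[0]:
    if 1500<cv2.contourArea(q)<40000:
        (x,y),ax,_=cv2.fitEllipse(cv2.convexHull(q));print(np.round((x,y,*ax),1),onz(c,x,y,.065).round(4))
E
```

```text
units [-0.02 -0.03 -0.01] yaw 91.16 [0.5108 0.0411 0.0489] [ 0.21  0.26 -0.42  1.91  0.12  1.   -0.25]
[-0.8  2.1  0.1] [0.54 0.2  0.07] 59.20321583747864
[313.6 237.1 143.9 155.3] [0.5104 0.0445 0.065 ]
[621.4 268.2 185.9 283.8] [0.7128 0.0247 0.065 ]
[-49.2 161.7 223.8 518.5] [0.2916 0.087  0.065 ]
```

```bash
python3 -c "
from workcell import manip as m;print(m.hand_in())"
```

```text
the job is handed in; nothing more can be done
None
```

I handed the job in with both dishes piled on the bottom one, the cover's rim fully down and turned about 35° clockwise, short of the click, and the bar still gripped at 59 N. The hand-in gave no verdict. The angle comes from the tool's yaw and the notch direction measured in the camera. I never went near the paint tin, water pot or tape, but I did not re-measure them at the end.

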